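Clip held open on the drying-time card

TASK

Take the drying-time card out of the grey caddy by its wooden grip bar, slide its bottom edge fully down into the groove of the wooden stand, about centred along the groove, and let go. Then pick up the big wooden spring clip by its handles, squeeze it so its jaws gape wide, and bring the open jaws around either upright side edge of the standing card, well over the edge but not pressing on the card, so that a ticket can be tucked in. Finish while still holding the clip there in the air, squeezed open; leave everything else where it is.

Things in the scene. Friction and masses are not known exactly. Their poses are not given: they have to be found in the camera images.
- card: rigid white plastic card with grey ruled lines, 110 mm wide (its y) x 4 mm thick (its x) x 92 mm high (its z), about 70 g, with a dark wooden grip bar along its top: 60 mm long (y, centred) x 12 mm thick (x) x 24 mm high, from 88 to 112 mm above the card's bottom edge. Origin: centre of the bottom edge. It starts standing in the caddy (may lean a few degrees).
- card_edge_a (a point): point on the card's upright side edge on its +y side: 55 mm from the card's middle, 60 mm above its bottom edge
- card_edge_b (a point): point on the card's upright side edge on its -y side: 55 mm from the card's middle, 60 mm above its bottom edge
- stand: fixed wooden block, 50 mm (x) x 90 mm (y) x 42 mm high, origin at the centre of its underside. A groove runs through its top along its y axis, open at both ends: 6 mm wide, 28 mm deep (floor 14 mm above the work surface), its mouth flared to 16 mm at the top 5 mm. A card fully home has its bottom edge 14 mm above the work surface.
- caddy: fixed grey plastic sorter, 62 mm (x) x 124 mm (y) x 45 mm high, origin at the centre of its underside; thin walls along y make three compartments; the card stands in the middle one, a slot 8 mm wide (x), 118 mm long (y), floor 4 mm above the work surface. It stands to the left or to the right of the stand, the clip on the other side.
- clip: big wooden spring clip (two ordinary clothespins near are far smaller) lying on its side, 20 mm high, 44 g. Origin: on the pivot axis (9 mm steel coil), at the underside; x towards the jaw tips, z up along the pivot, midway between the legs. Jaws reach x = 50 mm, shut along the x axis; handles reach x = -57 mm in a V, about 45 mm over their outer faces at x = -35 mm, 55 mm at the ends.
- clip_grip (a point): point midway between the clip's handles, 35 mm behind the pivot (clip x = -35 mm), half its height. Squeezing here opens the jaws: about 4 N on each handle to start, 9 N at the stop, so a 20 to 40 N grip squeezes it fully. At the stop the handles' outer faces are parallel, 26 mm apart.
- clip_mouth (a point): point between the jaw tips, 50 mm ahead of the pivot, half the clip's height. At the stop the jaws stand in a V with about 28 mm between their tips.
- clip_leg_a (a joint): angle of the clip's leg whose jaw is on the +y side, from its shut position: 0 shut, 0.28 rad fully open (stop)
- clip_leg_b (a joint): the same for the leg whose jaw is on the -y side; both legs open equally
- dish: bystander: white ceramic dish 110 mm across, 30 mm high; origin at the centre of its underside
- timer: bystander: black toggle timer switch box 60 x 80 x 40 mm with a small steel toggle on top (to 61 mm); origin at the centre of its underside
- pin1: bystander: ordinary wooden clothespin 72 mm long, 10 mm high, lying on its side; origin at its middle, underside
- pin2: bystander: another such clothespin
- jar: bystander: glass tumbler 80 mm across, 90 mm high; origin at the centre of its underside
- spray: bystander: white bottle 60 mm across, 160 mm high; origin at the centre of its underside
- lintbrush: bystander: lint brush lying flat

How it is judged:
By the outcome, as a careful person would: the job done as asked, in the order asked, and still so for the second after the job is handed in, while the arm keeps its last pose, push and grip.
It also fails if it takes over 61 s, if anything falls off the work surface, if the arm or the gripper's body presses on something with over 40 N, if the wrist force passes 120 N, or if a joint passes its speed limit or range.

ROBOT

A 6-joint arm with a two-finger parallel gripper is mounted at the origin on the work surface. World frame = base frame: x ahead of the robot, y to its left, z up, the work surface at z = 0. Lengths are in m, angles in rad, forces in N, time in s.
With the tool pointing down it reaches from about 0.35 to 0.85 m from the base axis. Payload 8.1 kg.
Tool frame: the origin (TCP) lies midway between the tips of the shut fingers; the grasp point (between the pads) lies 19 mm behind it (robot.grip_point_offset is the distance from the TCP to the grasp point, in m); z points along the fingers, y is the line along which they close (so a half turn about z gives the same grasp; the last joint's range is limited). The gripper opens to 93 mm and grips with 3 to 60 N. Pads are 15 mm wide; open, the fingers measure 128 mm over their backs; the gripper's body (75 mm by 188 mm) begins 65 mm behind the grasp point.
Start: joints at [1.044, 0.13, 1.488, -0, 1.523, -0.085], TCP at [0.257, 0.542, 0.192] pointing down, gripper open.
Joint ranges: [-2.96, 2.96], [-0.89, 2.26], [0.02, 2.5], [-1.34, 4.48], [0, 2.73], [-2.66, 2.66]. Speed limits (rad/s): [2.39, 2.39, 2.79, 3.14, 3.14, 3.14].

INTERFACE

Orientations are given as a rotation vector (axis times angle).
In Python, from plant import robot, read_camera, job gives the robot as it stands.
- The arm moves only by the shell command python3 -m inch 'ROWS' [FORCE]. ROWS is JSON, one flat list of numbers, 5 for each row, row after row: the shift along the world's x, y, z in mm, then the turn about the world's z in degrees, then the opening in per cent of the stroke, from 0 (shut) to 100 (fully open). In form: [dx, dy, dz, yaw, hand, dx, dy, dz, yaw, hand, ...]. A call has 1 to 10 rows; each row is the pose to reach, as a shift and turn from the pose commanded when the call began; what a row does not reach only later rows make up. A row lasts 1/12 s, in which the tool goes at most 41.7 mm and 7.16 degrees, less where a joint would pass 70% of its speed; a pose out of reach is approached as far as the arm can. A call with a gripper value outside its range is refused whole. The fingers move at their own pace and stop on an object; FORCE is the grip in N (left out, the last holds). Time passes only in rows, so rows that repeat a pose let the fingers close. It gives the time, the measured TCP pose, the force, the opening and the grip force at its end, in the units of the state.
- robot.read_state(): the state, without advancing time (a new reading comes with each control period).
- read_camera(name): name is "scene" or "top" or "wrist"; returns a dict with "image" (480x640x3 uint8, blue, green, red), "K" (3x3 intrinsics, pixels), "extrinsics" (4x4, takes a point from world to camera coordinates); the wrist camera has in their place "mount" (4x4, takes a point from camera to tool coordinates, whose origin is the TCP and whose axes are the flange's). Camera axes: x right, y down, z forward; pixel columns grow to the right and rows downward; lengths in m; the calibration is good to about 2 mm. The wrist camera is an equidistant fisheye: a pixel r from the principal point sees the ray r / f radians off the axis. A picture is of the moment at which its call begins: read the wrist's pose just before it. There is no depth.
- job.close_job(): hands the job in; it is judged then, once.
The state is a dict: "t": time; "q": joint angles; "dq": joint speeds; "joint_torque": joint torques, N m; "tool_pos": TCP position; "orientation": TCP orientation; "force": force on the tool from outside, world axes, zero at the start; "wrist_torque": the same for the moment, N m; "opening": finger opening in m; "gripper_force": force on a finger pad.
Only numpy, scipy, OpenCV 4.12 (cv2) and the standard library are available. Lean on these libraries where they do the work, as an engineer would, in place of code of your own. Each camera call takes 0.05 s, during which the arm holds its last target. There are 200 camera calls.

## Working session

There is one attempt and no reset: what is moved stays moved. The work goes in short steps, Python scripts to look and compute and a shell command to move; the robot and the scene stay as the last step left them, time stands still between calls to the robot, and variables do not carry over. Pictures are saved under pics/ and viewed, at most 10 in all, crops included, and the job is handed in when it is done.

```bash
ls; mkdir -p pics; cat > h.py <<'E'
import numpy as np, cv2
from plant import robot, read_camera, job
from scipy.spatial.transform import Rotation as R
def ray_hit(c,uv,z):
    K,E=c["K"],c["extrinsics"]; d=np.linalg.inv(K)@np.array([uv[0],uv[1],1.]); Rm,t=E[:3,:3],E[:3,3]
    o=-Rm.T@t; d=Rm.T@d; return o+d*(z-o[2])/d[2]
def proj(c,p):
    q=c["extrinsics"]@np.append(p,1); u=c["K"]@q[:3]; return u[:2]/u[2]
def wproj(m,f,c,st,p):
    T=R.from_rotvec(st["orientation"]).as_matrix(); pt=T.T@(np.array(p)-st["tool_pos"])
    pc=m[:3,:3].T@(pt-m[:3,3]); r=np.hypot(pc[0],pc[1]); a=np.arctan2(r,pc[2]); return c+f*a*pc[:2]/r
E
python3 - <<'E'
from h import *
for n in ("top","scene"):
    c=read_camera(n); cv2.imwrite(f"pics/{n}0.png",c["image"]); print(n,c["K"].round(1).tolist(),c["extrinsics"].round(3).tolist())
print({k:np.round(v,3).tolist() for k,v in robot.read_state().items()})
E
```

```text
pics
top [[504.0, 0.0, 310.3], [0.0, 504.0, 238.5], [0.0, 0.0, 1.0]] [[0.006, -1.0, 0.017, -0.055], [-0.99, -0.009, -0.142, 0.515], [0.143, -0.016, -0.99, 1.082], [0.0, 0.0, 0.0, 1.0]]
scene [[498.4, 0.0, 312.5], [0.0, 498.4, 241.3], [0.0, 0.0, 1.0]] [[0.599, 0.801, 0.006, -0.292], [0.578, -0.427, -0.696, -0.273], [-0.554, 0.42, -0.718, 1.459], [0.0, 0.0, 0.0, 1.0]]
{'t': 0.1, 'q': [1.044, 0.131, 1.489, -0.0, 1.523, -0.085], 'dq': [-0.001, -0.003, -0.001, -0.0, 0.001, 0.001], 'joint_torque': [0.002, -56.135, -49.309, 0.077, 0.029, 0.0], 'tool_pos': [0.256, 0.542, 0.191], 'orientation': [-0.688, -3.065, 0.002], 'force': [-0.091, 0.608, 0.477], 'wrist_torque': [0.012, -0.046, -0.02], 'gripper_force': 0.0, 'opening': 0.093}
```

View pics/top0.png

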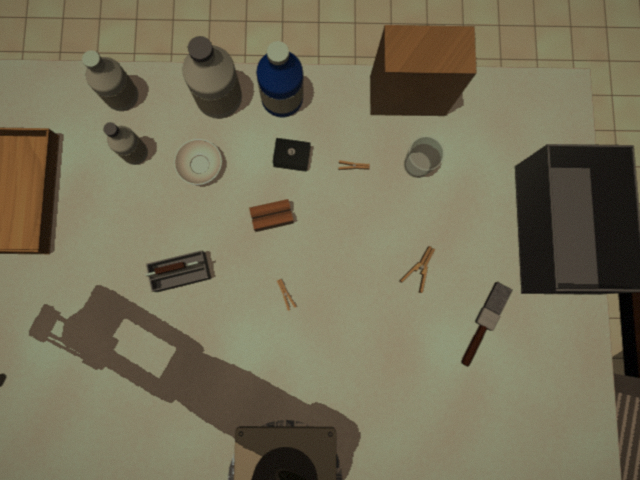

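View pics/scene0.png

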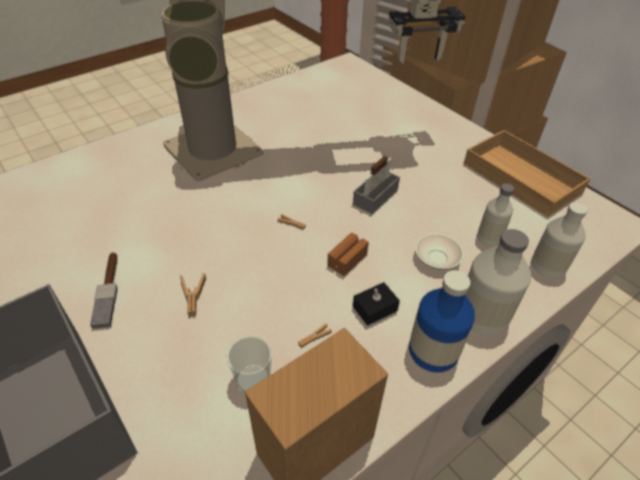

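The top view shows the caddy at about (180,270) with the card's dark bar, the stand at (272,215) and the clip at (420,270). The small pins are at (288,293) and (354,165). I'll enlarge the parts that matter.

```bash
python3 - <<'E'
from h import *
t=cv2.imread("pics/top0.png")
a=cv2.resize(t[190:300,140:300],None,fx=5,fy=5,interpolation=cv2.INTER_CUBIC)  # 800x550
cv2.imwrite("pics/a.png",a)
b=cv2.resize(t[235:305,385:455],None,fx=8,fy=8,interpolation=cv2.INTER_CUBIC)
cv2.imwrite("pics/b.png",b)
E
```

```text
(no output)
```

View pics/a.png

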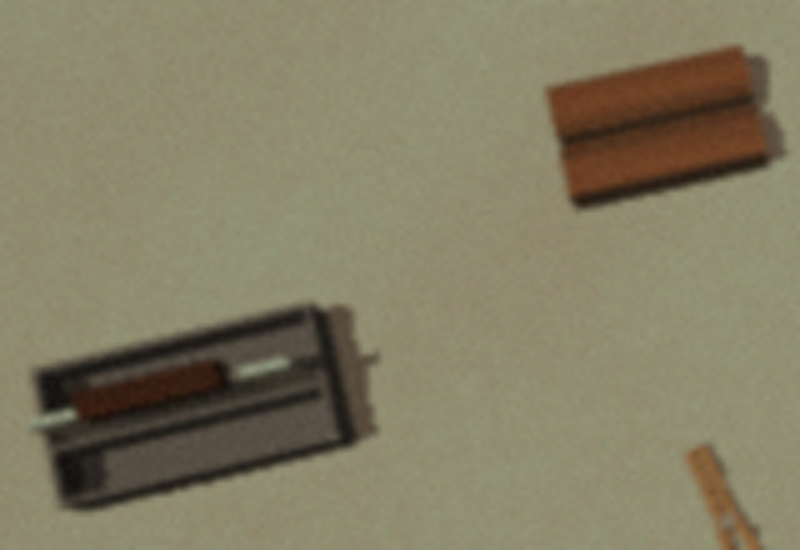

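View pics/b.png

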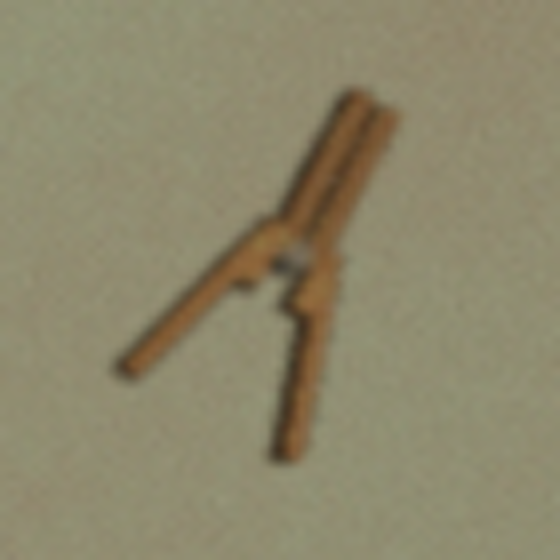

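Stand top corners are at crop a (548,88), (742,48), (768,155) and (575,197). Caddy rim corners are at (36,370), (318,303), (352,437) and (65,500), and the grip bar runs from (75,405) to (222,375). In crop b the clip's pivot is at (292,258), its jaw tip at (375,100), and its handle ends at (125,370) and (288,458).

```bash
python3 - <<'E'
from h import *
c=read_camera("top")
A=lambda l,z:np.array([ray_hit(c,(140+(u+.5)/5-.5,190+(v+.5)/5-.5),z) for u,v in l])
B=lambda l,z:np.array([ray_hit(c,(385+(u+.5)/8-.5,235+(v+.5)/8-.5),z) for u,v in l])
def box(p,n):
    e1=((p[1]-p[0])+(p[2]-p[3]))/2; e2=((p[2]-p[1])+(p[3]-p[0]))/2
    ey=-e1; print(n,"ctr",p.mean(0).round(4),"L",np.linalg.norm(e1).round(4),"W",np.linalg.norm(e2).round(4),"yaw",np.degrees(np.arctan2(-ey[0],ey[1])).round(1))
box(A([(548,88),(742,48),(768,155),(573,195)],.042),"stand")
box(A([(36,370),(318,303),(352,437),(65,500)],.045),"caddy")
box(A([(72,393),(215,362),(222,385),(78,418)],.116),"bar")
print("card ends",A([(33,423),(288,362)],.096).round(4), "groove",A([(563,139),(752,99)],.042).round(4))
k=B([(292,258),(375,100),(125,370),(288,458)],.02); print(k.round(4))
print("jawlen",np.linalg.norm(k[1]-k[0]),"handle mid",(k[2]+k[3])/2,"span",np.linalg.norm(k[2]-k[3]))
h=(k[2]+k[3])/2; d=k[1]-h; print("clip dir deg",np.degrees(np.arctan2(d[1],d[0])), "grip", k[0]-0.035*d/np.linalg.norm(d))
for p in [[.45,.24,.045]]: print(proj(c,p))
w=read_camera("wrist"); print(w["K"],w["mount"].round(4).tolist())
E
```

```text
stand ctr [0.5692 0.0368 0.042 ] L 0.0881 W 0.0498 yaw 12.4
caddy ctr [0.4423 0.2364 0.045 ] L 0.1255 W 0.0596 yaw 13.5
bar ctr [0.4418 0.238  0.116 ] L 0.0591 W 0.0102 yaw 13.2
card ends [[0.4292 0.2895 0.096 ]
 [0.4554 0.1853 0.096 ]] groove [[ 0.5608  0.0787  0.042 ]
 [ 0.5797 -0.0049  0.042 ]]
[[ 0.4558 -0.3     0.02  ]
 [ 0.5007 -0.3246  0.02  ]
 [ 0.4241 -0.2524  0.02  ]
 [ 0.3999 -0.2975  0.02  ]]
jawlen 0.05121341265355864 handle mid [ 0.41200568 -0.27492379  0.02      ] span 0.05114862441802634
clip dir deg -29.259166747834158 grip [ 0.42527214 -0.2828752   0.02      ]
[176.71831013 266.50729593]
[[371.64829954   0.         321.54394071]
 [  0.         371.64829954 242.33845946]
 [  0.           0.           1.        ]] [[0.0007, -0.9637, -0.267, 0.0742], [1.0, 0.0005, 0.0009, -0.0011], [-0.0007, -0.267, 0.9637, -0.1917], [0.0, 0.0, 0.0, 1.0]]
```

```bash
python3 -m inch '[186,-304,-11,-51,50,186,-304,-11,-51,50,186,-304,-11,-51,50,186,-304,-11,-51,50,186,-304,-11,-51,50,186,-304,-11,-51,50,186,-304,-11,-51,50,186,-304,-11,-51,50,186,-304,-11,-51,50,186,-304,-11,-51,50]' 15
python3 -m inch '[0,0,0,0,50,0,0,0,0,50,0,0,0,0,50]'
cat >> h.py <<'E'
def wget(n):
    st=robot.read_state(); w=read_camera("wrist"); cv2.imwrite(f"pics/{n}.png",w["image"]); np.savez(f"pics/{n}.npz",K=w["K"],m=w["mount"],p=st["tool_pos"],o=st["orientation"])
def wray(n,uv,z):
    d=np.load(f"pics/{n}.npz"); K,m=d["K"],d["m"]; v=(np.array(uv,float)-K[:2,2])/K[0,0]; a=np.linalg.norm(v); r=np.append(np.sin(a)*v/a,np.cos(a))
    T=R.from_rotvec(d["o"]).as_matrix(); dr=T@m[:3,:3]@r; o=d["p"]+T@m[:3,3]; return o+dr*(z-o[2])/dr[2]
def tooly():
    st=robot.read_state(); y=R.from_rotvec(st["orientation"]).as_matrix()[:,1]; return np.degrees(np.arctan2(y[1],y[0]))
E
python3 -c "
from h import *
wget('w1'); print(tooly(),robot.read_state()['tool_pos'])"
```

```text
t: 1.03
tool_pos: [0.4445, 0.2344, 0.1802]
orientation: [1.946, 2.465, -0.002]
force: [0.2, 0.3, -0.2]
opening: 0.0463
gripper_force: 0.0
t: 1.28
tool_pos: [0.442, 0.2394, 0.1805]
orientation: [-1.939, -2.471, -0.0]
force: [-0.5, 0.1, -0.1]
opening: 0.0466
gripper_force: 0.0
13.791481078943002 [0.44190176 0.239531   0.18052625]
```

View pics/w1.png

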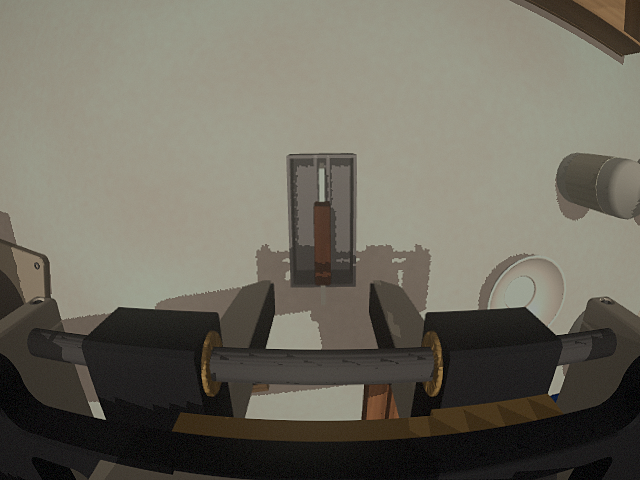

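The wrist view shows the bar midway between the fingers (x about 322, fingertips at 270 and 371). Its far top end is at (322,203), and it looks parallel to the tool.

```bash
python3 - <<'E'
from h import *
# far end corners of bar top, and card far top corner, stand unknown
a,b=wray('w1',(315,203),.116),wray('w1',(330,203),.116); e=wray('w1',(322.5,166),.096)
print(a,b,np.linalg.norm(a-b),e)
y=np.array([-np.sin(np.radians(13.6)),np.cos(np.radians(13.6)),0])
print("bar ctr est",(a+b)/2-.03*y,"or",(a+b)/2+.03*y, "card ctr",e-.055*y,e+.055*y)
c1=[wray('w1',p,.045) for p in [(287,154),(356,153),(290,286),(355,286)]]; print(np.array(c1).round(4),np.mean(c1,0))
E
```

```text
[0.42957584 0.26823583 0.116     ] [0.43973639 0.27073379 0.116     ] 0.010463109934650027 [0.42883671 0.29336524 0.096     ]
bar ctr est [0.44171038 0.24032598 0.116     ] or [0.42760185 0.29864364 0.116     ] card ctr [0.44176952 0.23990739 0.096     ] [0.41590389 0.3468231  0.096     ]
[[0.397  0.2933 0.045 ]
 [0.4554 0.3086 0.045 ]
 [0.4267 0.1737 0.045 ]
 [0.4867 0.1884 0.045 ]] [0.44144539 0.24099253 0.045     ]
```

```bash
python3 -m inch '[0,0,-40,0,50,0,0,-65,0,50,0,0,-85,0,50,0,0,-95,0,50,0,0,-95,0,50,0,0,-95,0,50,0,0,-95,0,0,0,0,-95,0,0,0,0,-95,0,0,0,0,-95,0,0]' 20
python3 -m inch '[0,0,0,0,0,0,0,0,0,0,0,0,0,0,0,0,0,0,0,0,0,0,0,0,0,0,0,0,0,0,0,0,0,0,0]'
python3 -c "
from h import *
print(tooly())"
```

```text
t: 2.17
tool_pos: [0.4433, 0.2387, 0.0867]
orientation: [1.94, 2.47, 0.003]
force: [-0.2, -0.2, 0.4]
opening: 0.0247
gripper_force: 0.0
t: 2.75
tool_pos: [0.4429, 0.2385, 0.0859]
orientation: [1.941, 2.47, 0.001]
force: [0.4, -0.2, 4.1]
opening: 0.0112
gripper_force: 20.0
13.683554645576136
```

```bash
python3 -m inch '[0,0,30,0,0,0,0,60,0,0,0,0,80,0,0,30,-50,80,-1,0,55,-85,80,-1,0,80,-125,80,-1,0,105,-165,80,-1,0,127,-203,80,-1,0,127,-203,80,-1,0,127,-203,80,-1,0]'
python3 -m inch '[0,0,0,0,0,0,0,-10,0,0,0,0,-20,0,0,0,0,-20,0,0,0,0,-20,0,0]'
python3 - <<'E'
from h import *
wget('w2'); print(tooly(),robot.read_state()['tool_pos'])
w=cv2.imread('pics/w2.png'); c=read_camera("top")["image"]; s=read_camera("scene"); np.save("pics/sE",s["extrinsics"])
s=s["image"]
u=cv2.resize(w[100:320,240:400],None,fx=2.6,fy=2.6,interpolation=3)
v=cv2.resize(s[190:300,300:400],(380,418),interpolation=3)
o=np.zeros((575,800,3),np.uint8); o[:u.shape[0],:u.shape[1]]=u[:,:416]; o[:418,420:]=v; cv2.imwrite("pics/m2.png",o); cv2.imwrite("pics/t2.png",c)
E
```

```text
t: 3.58
tool_pos: [0.5712, 0.03, 0.1646]
orientation: [1.968, 2.448, -0.003]
force: [1.0, 1.1, -1.2]
opening: 0.0113
gripper_force: 20.0
t: 4.0
tool_pos: [0.5679, 0.0365, 0.1438]
orientation: [-1.959, -2.453, 0.003]
force: [-0.6, -0.2, -0.8]
opening: 0.0111
gripper_force: 20.0
12.773922137605826 [0.5686153  0.03638781 0.14473125]
```

View pics/m2.png

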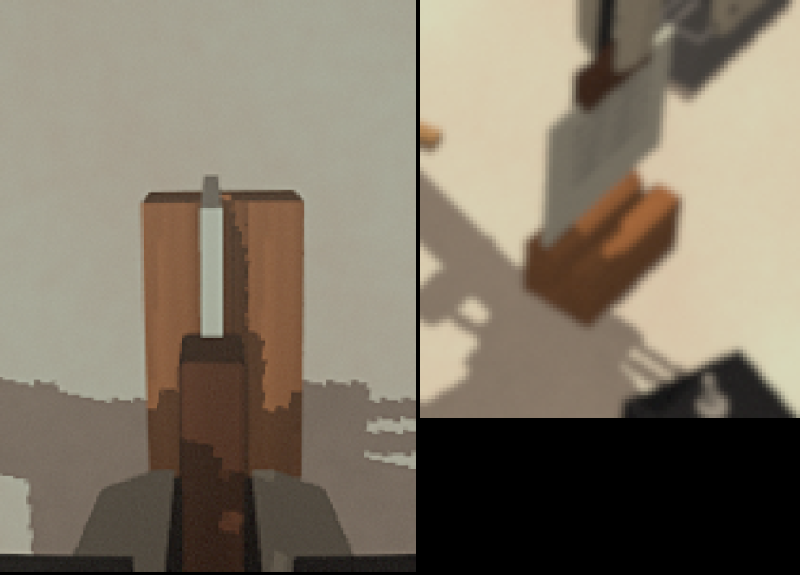

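The wrist crop shows the stand's far top corners at (144,200) and (302,200), so the groove is centred near x 223. The card's edge is at x about 211, so the card must shift a few mm to image right.

```bash
python3 - <<'E'
from h import *
P=lambda u,v:(240+(u+.5)/2.6-.5,100+(v+.5)/2.6-.5)
st=np.load('pics/w2.npz'); th=np.radians(tooly()); ax=np.array([np.cos(th),np.sin(th)]); ay=np.array([-np.sin(th),np.cos(th)])
t=st['p']
def f(n,uv,z): 
    p=wray('w2',P(*uv),z)[:2]-t[:2]; print(n,"x' %.2f y' %.2f mm"%(1e3*p@ax,1e3*p@ay))
zb=t[2]-.0855+.004
f("farL",(144,201),.042);f("farR",(302,201),.042);f("nearL",(151,470),.042);f("nearR",(301,473),.042)
f("card top far L",(200,207),zb+.092);f("card top far R",(223,207),zb+.092);f("card bottom far L",(205,177),zb);f("card bottom far R",(217,177),zb);f("bar L",(180,362),zb+.112);f("bar R",(247,362),zb+.112)
E
```

```text
farL x' -21.82 y' 45.77 mm
farR x' 26.24 y' 45.91 mm
nearL x' -20.93 y' -41.32 mm
nearR x' 28.03 y' -42.31 mm
card top far L x' -3.04 y' 55.06 mm
card top far R x' 1.27 y' 55.06 mm
card bottom far L x' -3.06 y' 54.44 mm
card bottom far R x' 0.32 y' 54.45 mm
bar L x' -6.23 y' 30.26 mm
bar R x' 5.35 y' 30.28 mm
```

```bash
python3 -m inch '[3.5,3,0,0.5,0,3.5,3,-8,0.5,0,3.5,3,-16,0.5,0,3.5,3,-20,0.5,0,3.5,3,-23,0.5,0,3.5,3,-26,0.5,0,3.5,3,-28,0.5,0,3.5,3,-30,0.5,0,3.5,3,-32,0.5,0,3.5,3,-32,0.5,0]' 20
```

```text
t: 4.98
tool_pos: [0.5728, 0.0383, 0.1131]
orientation: [-1.952, -2.461, 0.001]
force: [-0.3, -0.1, -0.9]
opening: 0.0116
gripper_force: 20.0
```

```bash
python3 -m inch '[0,0,-3,0,0,0,0,-6,0,0,0,0,-9,0,0,0,0,-12,0,0,0,0,-14,0,0,0,0,-16,0,0,0,0,-17,0,0,0,0,-17,0,0]' 20
python3 - <<'E'
from h import *
wget('w3'); s=read_camera("scene")["image"]; w=cv2.imread('pics/w3.png')
u=cv2.resize(w[100:320,240:400],None,fx=2.6,fy=2.6,interpolation=3)
v=cv2.resize(s[190:300,300:400],(380,418),interpolation=3)
o=np.zeros((575,800,3),np.uint8); o[:u.shape[0],:u.shape[1]]=u[:,:416]; o[:418,420:]=v; cv2.imwrite("pics/m3.png",o)
E
```

```text
t: 5.65
tool_pos: [0.5728, 0.0384, 0.0961]
orientation: [-1.951, -2.461, 0.001]
force: [-0.5, -0.9, -1.1]
opening: 0.0112
gripper_force: 20.0
```

View pics/m3.png

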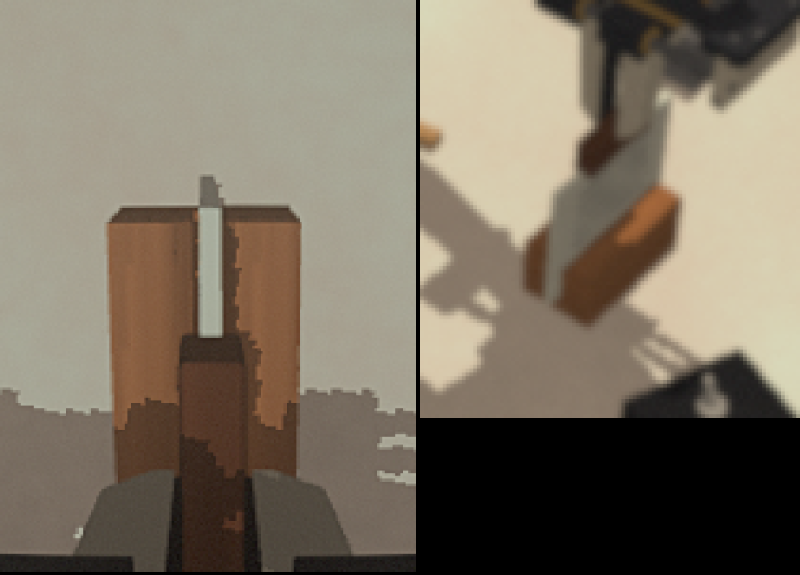

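The card now sits inside the groove in both views. I'll press the last millimetre down until it touches the floor.

```bash
python3 -m inch '[0,0,-1,0,0,0,0,-1.5,0,0,0,0,-1.5,0,0]' 20; python3 -m inch '[0,0,-1,0,0,0,0,-1,0,0,0,0,-1,0,0]' 12
```

```text
t: 6.0
tool_pos: [0.5736, 0.0385, 0.0959]
orientation: [1.951, 2.461, 0.001]
force: [-1.6, -0.1, 4.3]
opening: 0.0115
gripper_force: 20.1
t: 6.25
tool_pos: [0.5743, 0.0385, 0.0957]
orientation: [1.95, 2.46, 0.003]
force: [-1.8, 0.7, 7.6]
opening: 0.0115
gripper_force: 12.1
```

```bash
python3 -m inch '[0,0,0,0,40,0,0,0,0,40,0,0,0,0,40,0,0,0,0,40,0,0,20,0,40,0,0,50,0,40,0,0,80,0,40,0,0,80,0,40]'
python3 -m inch '[-148,-322,0,47,92,-148,-322,0,47,92,-148,-322,0,47,92,-148,-322,0,47,92,-148,-322,0,47,92,-148,-322,0,47,92,-148,-322,0,47,92,-148,-322,0,47,92,-148,-322,0,47,92,-148,-322,0,47,92]'
python3 -m inch '[0,0,0,0,92,0,0,0,0,92,0,0,0,0,92]'
python3 - <<'E'
from h import *
wget('w4'); print(tooly(),robot.read_state()['tool_pos'])
w=cv2.imread('pics/w4.png'); c=read_camera("top")["image"]
u=cv2.resize(w[120:380,200:440],(540,585),interpolation=3)
v=cv2.resize(c[185:245,235:300],(260,240),interpolation=3)
o=np.zeros((585,800,3),np.uint8); o[:,:540]=u; o[:240,540:]=v; cv2.imwrite("pics/m4.png",o)
E
```

```text
t: 6.92
tool_pos: [0.5765, 0.0384, 0.1811]
orientation: [1.947, 2.456, 0.009]
force: [1.3, -0.1, 2.3]
opening: 0.0371
gripper_force: 0.0
t: 7.75
tool_pos: [0.4221, -0.2886, 0.1739]
orientation: [-0.814, -3.034, 0.004]
force: [-0.1, 0.5, -0.7]
opening: 0.0854
gripper_force: 0.0
t: 8.0
tool_pos: [0.4256, -0.2825, 0.1738]
orientation: [-0.807, -3.036, -0.001]
force: [-0.4, 0.6, 0.7]
opening: 0.0854
gripper_force: 0.0
60.27637953692185 [ 0.42571595 -0.28223005  0.17386432]
```

View pics/m4.png

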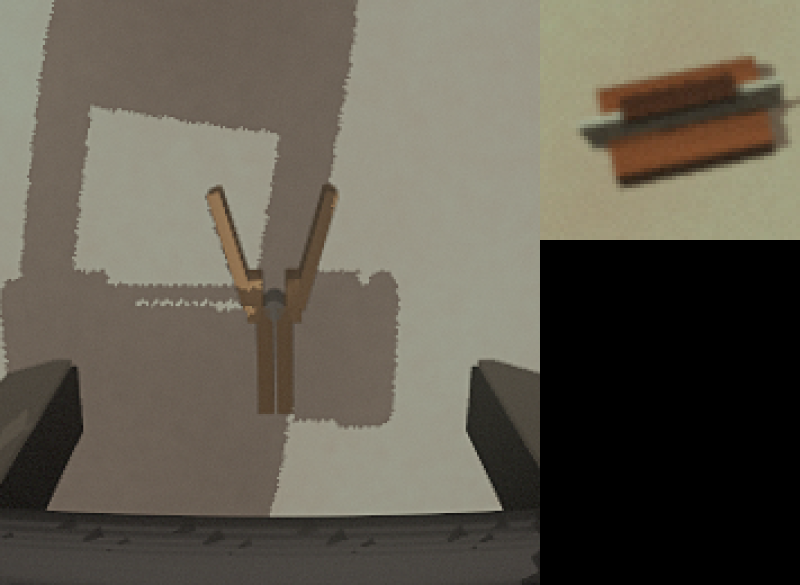

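The card stands in the stand (right inset). In the wrist crop the clip lies along the tool axis, with handle ends at (214,188) and (331,188), pivot at (274,296) and jaw tips at (276,413).

```bash
python3 - <<'E'
from h import *
P=lambda u,v:(200+(u+.5)/2.25-.5,120+(v+.5)/2.25-.5)
t=np.load('pics/w4.npz')['p']; q=[wray('w4',P(*p),.02) for p in [(214,188),(331,188),(274,297),(276,413)]]
q=np.array(q); print(q.round(4)); h=(q[0]+q[1])/2; d=q[3]-h; L=np.linalg.norm(d); d/=L
g=q[3]-.085*d; a=np.degrees(np.arctan2(d[1],d[0])); print(L,"dir",a,"tool",tooly()-90,"piv-mid",np.linalg.norm(q[2]-h),"grip",g,"move mm",1e3*(g-t))
E
```

```text
[[ 0.3983 -0.2967  0.02  ]
 [ 0.4227 -0.2541  0.02  ]
 [ 0.4522 -0.2985  0.02  ]
 [ 0.5004 -0.325   0.02  ]]
0.10271140728837636 dir -28.877264722680614 tool -29.695185386346893 piv-mid 0.047657666931323735 grip [ 0.42601171 -0.28396979  0.02      ] move mm [   0.45018792   -1.49217301 -153.84480904]
```

```bash
python3 -m inch '[-1.5,-1,-40,1,92,-1.5,-1,-80,1,92,-1.5,-1,-110,1,92,-1.5,-1,-135,1,92,-1.5,-1,-152,1,92,-1.5,-1,-162,1,92,-1.5,-1,-167,1,92,-1.5,-1,-170,1,92,-1.5,-1,-170,1,92,-1.5,-1,-170,1,92]' 30
python3 -m inch '[0,0,0,0,50,0,0,0,0,40,0,0,0,0,25,0,0,0,0,10,0,0,0,0,0,0,0,0,0,0,0,0,0,0,0,0,0,0,0,0,0,0,0,0,0,0,0,0,0,0]' 30
python3 -m inch '[0,0,0,0,0,0,0,0,0,0,0,0,0,0,0]' 30
```

```text
t: 8.93
tool_pos: [0.4245, -0.2851, 0.0053]
orientation: [0.781, 3.041, -0.001]
force: [0.3, 0.5, 0.8]
opening: 0.0859
gripper_force: 0.0
t: 9.77
tool_pos: [0.4235, -0.2846, 0.004]
orientation: [-0.782, -3.043, -0.0]
force: [0.6, -0.5, 0.1]
opening: 0.0238
gripper_force: 0.0
t: 10.02
tool_pos: [0.4235, -0.2846, 0.004]
orientation: [-0.782, -3.043, -0.0]
force: [-0.2, -0.3, -0.5]
opening: 0.0037
gripper_force: 0.0
```

The fingers closed with nothing between them, so I'll look before moving.

```bash
python3 - <<'E'
from h import *
wget('w5'); print(robot.read_state()['tool_pos'],tooly())
w=cv2.imread('pics/w5.png'); s=read_camera("scene")["image"]
u=cv2.resize(w[120:420,180:460],(540,579),interpolation=3)
v=cv2.resize(s[250:340,140:250],(260,213),interpolation=3)
o=np.zeros((579,800,3),np.uint8); o[:,:540]=u; o[:213,540:]=v; cv2.imwrite("pics/m5.png",o)
E
```

```text
[ 0.42351324 -0.28460687  0.00404006] 61.189051613069786
```

View pics/m5.png

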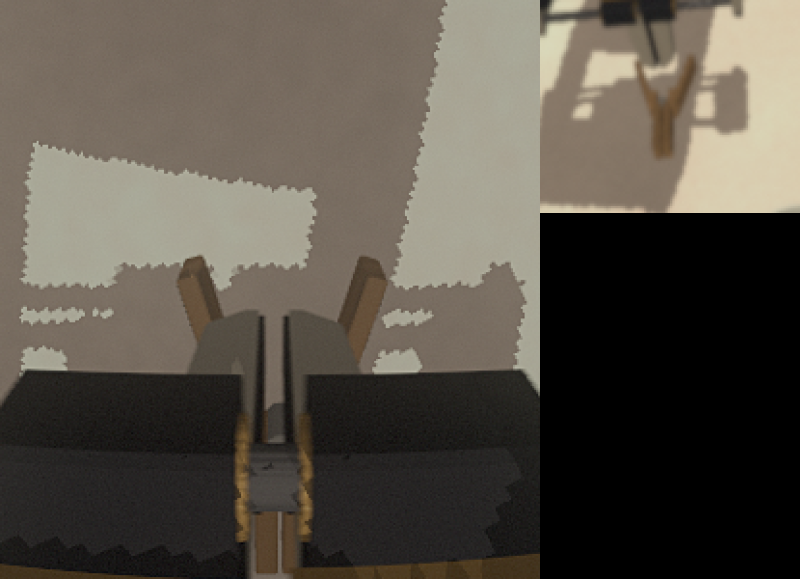

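```bash
python3 - <<'E'
from h import *
P=lambda u,v:(180+(u+.5)*280/540-.5,120+(v+.5)*300/579-.5)
t=np.load('pics/w5.npz')['p']; th=np.radians(tooly()); y=np.array([np.cos(th),np.sin(th)]); x=np.array([-np.sin(th),np.cos(th)])
for n,uv,z in [("hL",(195,262),.02),("hR",(370,262),.02),("coil",(274,410),.02),("fingertip L inner",(262,315),.004)]:
    p=wray('w5',P(*uv),z); e=p[:2]-t[:2]; print(n,p.round(4),"tx %.1f ty %.1f"%(1e3*e@x,1e3*e@y))
d=np.load('pics/w5.npz')
for p in [(.4235,-.2846,.004),(.4235,-.2846,.02),(.4235,-.2846,.04),(.454,-.3,.02)]:
    print("w",wproj(d["m"],d["K"][0,0],d["K"][:2,2],{"tool_pos":d["p"],"orientation":d["o"]},p).round(), "scene",proj(read_camera("scene"),p).round())
E
```

```text
hL [ 0.397  -0.2941  0.02  ] tx 18.6 ty -21.1
hR [ 0.4188 -0.2545  0.02  ] tx 18.6 ty 24.1
coil [ 0.4448 -0.2971  0.02  ] tx -24.7 ty -0.7
fingertip L inner [ 0.4236 -0.2894  0.004 ] tx -2.4 ty -4.2
w [323. 279.] scene [192. 282.]
w [323. 290.] scene [191. 277.]
w [323. 307.] scene [189. 271.]
w [325. 347.] scene [191. 289.]
```

```bash
python3 - <<'E'
from h import *
def go(n,uv,lab):
    d=np.load(f'pics/{n}.npz'); T=R.from_rotvec(d["o"]).as_matrix()
    for dz in (0,10,20,30,40):
        p=wray(n,uv,d["p"][2]+dz/1e3); e=T.T@(p-d["p"])*1e3; print(lab,dz,e.round(1))
go('w4',(200+76/2.25,120+362/2.25),'open L tip (85mm)')
go('w1',(270,283),'open 46.6')
go('w5',(180+262*280/540,120+315*300/579),'shut')
E
```

```text
open L tip (85mm) 0 [ -1.6 -50.4  -0. ]
open L tip (85mm) 10 [  2.3 -47.8 -10. ]
open L tip (85mm) 20 [  6.3 -45.2 -20. ]
open L tip (85mm) 30 [ 10.2 -42.6 -30. ]
open L tip (85mm) 40 [ 14.2 -40.1 -40. ]
open 46.6 0 [ -3.3 -29.4   0. ]
open 46.6 10 [  0.7 -27.9 -10. ]
open 46.6 20 [  4.7 -26.4 -20. ]
open 46.6 30 [  8.7 -24.9 -30. ]
open 46.6 40 [ 12.7 -23.4 -40. ]
shut 0 [-2.5 -4.  -0. ]
shut 10 [  1.5  -3.9 -10. ]
shut 20 [  5.5  -3.7 -20. ]
shut 30 [  9.5  -3.6 -30. ]
shut 40 [ 13.5  -3.4 -40. ]
```

Both cameras put the fingertips about 20 mm above the reported TCP, so the fingers passed over the clip, which barely moved. I'll reopen and feel downward gently.

```bash
python3 -m inch '[0,0,5,0,75,0,0,5,0,75,0,0,5,0,75,0,0,5,0,75,0,0,5,0,75,0,0,5,0,75,0,0,5,0,75,0,0,5,0,75,0,0,5,0,75,0,0,5,0,75]' 30
python3 -m inch '[0,0,-2,0,75,0,0,-4,0,75,0,0,-6,0,75,0,0,-8,0,75,0,0,-8,0,75]'
python3 -m inch '[0,0,-1,0,75,0,0,-2,0,75,0,0,-3,0,75,0,0,-3,0,75]'
```

```text
t: 11.15
tool_pos: [0.4235, -0.2846, 0.009]
orientation: [-0.782, -3.043, -0.0]
force: [0.1, 0.8, 0.2]
opening: 0.0625
gripper_force: 0.0
t: 11.57
tool_pos: [0.4231, -0.2843, 0.0003]
orientation: [-0.781, -3.042, -0.001]
force: [-0.0, 0.6, -0.1]
opening: 0.07
gripper_force: 0.0
t: 11.9
tool_pos: [0.4234, -0.2845, -0.0022]
orientation: [-0.782, -3.043, -0.0]
force: [1.1, 0.7, 0.1]
opening: 0.0697
gripper_force: 0.0
```

```bash
python3 -m inch '[0,0,-1,0,75,0,0,-2,0,75,0,0,-3,0,75,0,0,-4,0,75,0,0,-4,0,75]'
python3 -m inch '[0,0,-1,0,75,0,0,-2,0,75,0,0,-3,0,75,0,0,-4,0,75,0,0,-4,0,75]'
python3 -m inch '[0,0,-1,0,75,0,0,-2,0,75,0,0,-2,0,75]'
```

```text
t: 12.32
tool_pos: [0.4233, -0.2845, -0.0062]
orientation: [-0.781, -3.042, -0.0]
force: [0.0, 0.3, -0.1]
opening: 0.07
gripper_force: 0.0
t: 12.73
tool_pos: [0.4234, -0.2845, -0.0102]
orientation: [-0.782, -3.043, -0.0]
force: [-0.5, 0.6, 0.9]
opening: 0.0695
gripper_force: 0.0
t: 12.98
tool_pos: [0.4234, -0.2845, -0.0122]
orientation: [-0.782, -3.043, -0.0]
force: [0.1, 0.7, -0.1]
opening: 0.0696
gripper_force: 0.0
```

```bash
python3 -m inch '[0,0,-1,0,75,0,0,-2,0,75,0,0,-2,0,75]'
python3 -m inch '[0,0,-1,0,75,0,0,-2,0,75,0,0,-2,0,75]'
python3 -m inch '[0,0,-1,0,75,0,0,-2,0,75,0,0,-2,0,75]'
```

```text
t: 13.23
tool_pos: [0.4234, -0.2845, -0.0142]
orientation: [-0.782, -3.043, -0.0]
force: [-0.5, -0.3, -0.5]
opening: 0.0697
gripper_force: 0.0
t: 13.48
tool_pos: [0.4234, -0.2845, -0.0162]
orientation: [-0.781, -3.043, -0.0]
force: [0.8, 0.3, -1.1]
opening: 0.0695
gripper_force: 0.0
t: 13.73
tool_pos: [0.4234, -0.2845, -0.0182]
orientation: [-0.782, -3.043, -0.0]
force: [0.1, 0.7, -0.5]
opening: 0.0696
gripper_force: 0.0
```

```bash
python3 -m inch '[0,0,0,0,40,0,0,0,0,0,0,0,0,0,0,0,0,0,0,0,0,0,0,0,0,0,0,0,0,0,0,0,0,0,0]' 30; python3 -m inch '[0,0,0,0,0,0,0,0,0,0,0,0,0,0,0]' 30
```

```text
t: 14.32
tool_pos: [0.4236, -0.2846, -0.0179]
orientation: [0.782, 3.043, 0.0]
force: [0.6, 0.6, 0.7]
opening: 0.0278
gripper_force: 6.9
t: 14.57
tool_pos: [0.4236, -0.2846, -0.0179]
orientation: [0.782, 3.043, 0.0]
force: [-0.6, 1.2, 1.8]
opening: 0.0246
gripper_force: 29.7
```

The clip is gripped at 24.6 mm and 30 N, squeezed to its stop. I'll lift it, then cross over the card to the far side of its +y edge.

```bash
python3 -m inch '[0,0,5,0,0,0,0,20,0,0,0,0,50,0,0,0,0,80,0,0,0,0,110,0,0,0,0,140,0,0,0,0,165,0,0,0,0,180,0,0,0,0,180,0,0]' 35
python3 -m inch '[5,25,0,-5,0,12,60,0,-10,0,20,95,0,-15,0,28,130,0,-20,0,35,165,0,-25,0,42,200,0,-30,0,50,235,0,-35,0,57,270,0,-40,0,65,305,0,-44,0,72,340,0,-48,0]' 35
python3 -m inch '[8,35,0,0,0,15,70,0,0,0,22,105,0,0,0,30,135,0,0,0,34,155,0,0,0,34,158,0,0,0,34,158,0,0,0,34,158,0,0,0,34,158,0,0,0]' 35
python3 -c "
from h import *
wget('w6'); print(tooly(),robot.read_state()['tool_pos'])"
```

```text
t: 15.32
tool_pos: [0.4256, -0.2863, 0.1669]
orientation: [0.78, 3.036, -0.005]
force: [0.4, -0.3, 0.1]
opening: 0.0245
gripper_force: 34.7
t: 16.15
tool_pos: [0.4949, 0.0572, 0.1606]
orientation: [-1.955, -2.457, 0.002]
force: [0.7, -0.3, -0.5]
opening: 0.0241
gripper_force: 34.6
t: 16.9
tool_pos: [0.5292, 0.2121, 0.1614]
orientation: [-1.953, -2.461, 0.002]
force: [-0.6, 0.4, -0.4]
opening: 0.0244
gripper_force: 34.7
13.105651871051288 [0.52936137 0.21203059 0.16168659]
```

```bash
python3 -m inch '[0,0,-15,0,0,0,0,-40,0,0,0,0,-65,0,0,0,0,-90,0,0,0,0,-108,0,0,0,0,-115,0,0,0,0,-115,0,0,0,0,-115,0,0]' 35
python3 - <<'E'
from h import *
wget('w7'); print(tooly(),robot.read_state()['tool_pos'])
w=cv2.imread('pics/w7.png'); t=read_camera("top"); s=read_camera("scene")
cv2.imwrite('pics/t7.png',t["image"]);cv2.imwrite('pics/s7.png',s["image"])
print("edge a top/scene",proj(t,(.5589,.0915,.074)),proj(s,(.5589,.0915,.074)),"mouth",proj(t,(.5489,.129,.075)),proj(s,(.5489,.129,.075)))
o=np.zeros((600,800,3),np.uint8)
o[:400,:400]=cv2.resize(t["image"][165:245,210:290],(400,400),interpolation=3)
o[:400,400:]=cv2.resize(s["image"][165:265,310:410],(400,400),interpolation=3)
o[400:,:400]=cv2.resize(w[240:360,200:440],(400,200),interpolation=3)
cv2.imwrite('pics/m7.png',o)
E
```

```text
t: 17.62
tool_pos: [0.5299, 0.2129, 0.0477]
orientation: [1.953, 2.461, 0.0]
force: [-0.9, -0.9, -0.1]
opening: 0.024
gripper_force: 34.7
13.146314862147197 [0.53062037 0.21324205 0.04864327]
edge a top/scene [244.81082708 215.48199065] [363.81145839 223.22709177] mouth [227.16688561 219.8018203 ] [373.26646376 213.84768498]
```

View pics/m7.png

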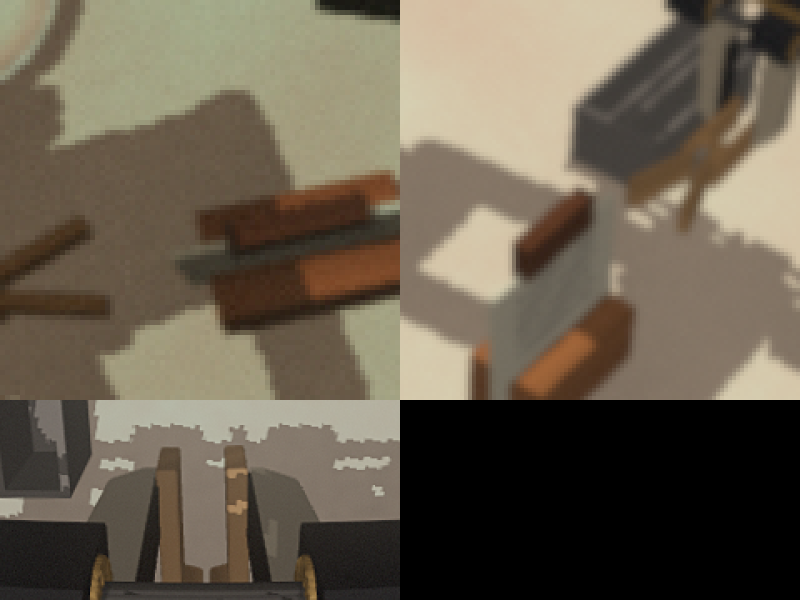

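The top crop shows the jaws gaping, with tips at (88,228) and (108,304), and the card's near end at about (180,266). The scene crop agrees: the clip is level, at mid-card height.

```bash
python3 - <<'E'
from h import *
c=read_camera("top"); s=read_camera("scene")
A=lambda u,v,z:ray_hit(c,(210+(u+.5)/5-.5,165+(v+.5)/5-.5),z)
S=lambda p:((proj(s,p)-[310,165])*4+[400,0]).round(0)
T=lambda p:((proj(c,p)-[210,165])*5).round(0)
th=np.radians(13.1); y=np.array([-np.sin(th),np.cos(th)]); x=np.array([np.cos(th),np.sin(th)])
t=np.array([.5303,.2130])
for n,p in [("tip up",A(88,228,.085)),("tip lo",A(108,304,.085)),("card end",A(180,266,.106)),("bar L top",A(232,240,.126))]:
    print(n,p.round(4),"x' %.1f y' %.1f"%(1e3*(p[:2]-t)@x,1e3*(p[:2]-t)@y))
for z in (.106,.06): print("T card end corners",[T((.5715+a*x[0]+.055*y[0],.038+a*x[1]+.055*y[1],z)) for a in (-.002,.002)])
m=[.5303-.085*y[0],.2130-.085*y[1]]
for z in (.065,.075,.085): print("scene tips at z",z,[S((m[0]+a*x[0],m[1]+a*x[1],z)) for a in(-.018,.018)])
print("scene card top corner",S((.5589,.0915,.106)),S((.5589,.0915,.06)))
E
```

```text
tip up [0.5679 0.128  0.085 ] x' 17.4 y' -91.3
tip lo [0.5351 0.1186 0.085 ] x' -16.7 y' -93.1
card end [0.5479 0.086  0.106 ] x' -11.6 y' -127.7
bar L top [0.5553 0.0627 0.126 ] x' -9.7 y' -152.1
T card end corners [array([166., 242.]), array([164., 233.])]
T card end corners [array([178., 263.]), array([177., 254.])]
scene tips at z 0.065 [array([629., 194.]), array([679., 222.])]
scene tips at z 0.075 [array([630., 182.]), array([681., 209.])]
scene tips at z 0.085 [array([632., 169.]), array([683., 196.])]
scene card top corner [620. 191.] [613. 251.]
```

```bash
python3 - <<'E'
from h import *
from scipy.optimize import least_squares
c=read_camera("top"); s=read_camera("scene")
th=np.radians(13.1); y=np.array([-np.sin(th),np.cos(th)]); x=np.array([np.cos(th),np.sin(th)]); t=np.array([.5303,.2130])
def tri(n,a,b):
    A=np.array([210+a[0]/5,165+a[1]/5]); B=np.array([310+(b[0]-400)/4,165+b[1]/4])
    r=least_squares(lambda p:np.r_[proj(c,p)-A,proj(s,p)-B],[.55,.1,.08]); p=r.x
    print(n,"x' %.1f y' %.1f z %.1f"%(1e3*(p[:2]-t)@x,1e3*(p[:2]-t)@y,1e3*p[2]),"res px",r.fun.round(1))
tri("tip up",(88,228),(686,222));tri("tip lo",(108,304),(630,195));tri("card corner",(177,259),(609,197))
tri("bar end top, -x' side",(232,244),(577,196)); tri("bar end top +x'",(232,228),(592,196))
# dump gray profile along top-cam column across card at crop col 195 & 215
g=c["image"].astype(int)
for u in (246,247,249,252): print(u,[tuple(v) for v in g[208:226,u][:, ::-1].tolist()])
E
```

```text
tip up x' 21.7 y' -88.8 z 69.1 res px [-0.8 -0.6 -1.1  0.2]
tip lo x' -14.3 y' -91.7 z 71.0 res px [-0.4 -0.3 -0.5  0.1]
card corner x' -6.9 y' -126.4 z 98.2 res px [-0.5 -0.3 -0.6  0.1]
bar end top, -x' side x' -10.1 y' -151.8 z 115.3 res px [-0. -0. -0.  0.]
bar end top +x' x' -2.8 y' -152.1 z 119.3 res px [-0.8 -0.6 -1.   0.2]
246 [(105, 90, 72), (103, 88, 70), (99, 85, 66), (100, 85, 69), (96, 83, 66), (99, 84, 67), (100, 86, 70), (101, 95, 76), (88, 83, 66), (67, 63, 51), (63, 56, 45), (78, 67, 55), (92, 81, 64), (97, 85, 66), (99, 86, 68), (97, 82, 65), (97, 82, 67), (98, 84, 67)]
247 [(101, 86, 69), (102, 85, 68), (100, 87, 71), (98, 84, 67), (98, 84, 66), (98, 86, 69), (103, 93, 74), (102, 94, 75), (84, 79, 65), (64, 60, 48), (59, 55, 44), (65, 57, 47), (74, 65, 52), (90, 78, 62), (97, 84, 67), (96, 82, 67), (97, 85, 69), (96, 82, 64)]
249 [(80, 61, 45), (83, 65, 47), (87, 68, 51), (87, 71, 57), (92, 75, 58), (96, 83, 65), (103, 94, 76), (97, 91, 73), (68, 64, 50), (60, 57, 46), (58, 55, 44), (60, 56, 44), (61, 55, 45), (70, 62, 52), (89, 77, 61), (98, 85, 66), (94, 80, 65), (98, 83, 67)]
252 [(61, 37, 21), (67, 42, 25), (66, 43, 25), (65, 39, 21), (71, 49, 31), (88, 74, 57), (97, 91, 72), (81, 74, 60), (62, 60, 46), (59, 56, 44), (61, 56, 46), (58, 50, 37), (57, 45, 30), (61, 46, 31), (76, 58, 43), (82, 64, 45), (87, 70, 56), (105, 91, 72)]
```

```bash
python3 -m inch '[-3,-1,0,0,0,-6,-2,0,0,0,-4,-9,0,0,0,-2,-18,0,0,0,0,-27,0,0,0,2,-35,0,0,0,4,-43,0,0,0,5,-50,0,0,0,6.5,-56,0,0,0,6.5,-56,0,0,0]' 35
python3 -m inch '[0,0,0,0,0,0,0,0,0,0,0,0,0,0,0]' 35
python3 - <<'E'
from h import *
wget('w8'); print(tooly(),robot.read_state()['tool_pos'])
c=read_camera("top"); s=read_camera("scene"); cv2.imwrite('pics/t8.png',c["image"]); cv2.imwrite('pics/s8.png',s["image"])
a=cv2.imread('pics/t7.png'); b=cv2.imread('pics/s7.png')
# card/bar motion between before and after: subpixel phase correlation over the far part of card/bar
for n,p,q,(r0,r1,c0,c1) in [("top bar",a,c["image"],(195,235,258,298)),("scene bar",b,s["image"],(210,275,325,362))]:
    f=lambda i:cv2.cvtColor(i,6)[r0:r1,c0:c1].astype(np.float64)
    print(n,cv2.phaseCorrelate(f(p),f(q)), np.abs(f(p)-f(q)).mean().round(1))
g=c["image"]
for u in (246,248,250,252): print(u,[tuple(int(k) for k in v[::-1]) for v in g[203:233,u]])
E
```

```text
t: 18.8
tool_pos: [0.5364, 0.156, 0.047]
orientation: [1.953, 2.46, -0.0]
force: [-0.9, 0.7, -0.9]
opening: 0.0247
gripper_force: 34.7
t: 19.05
tool_pos: [0.5359, 0.1578, 0.047]
orientation: [-1.951, -2.462, -0.0]
force: [-0.5, -0.3, -0.6]
opening: 0.0244
gripper_force: 34.7
13.214229303422679 [0.5359167  0.15779034 0.04702596]
top bar ((-0.346564903469627, -0.21895643531736297), 0.4123992828451967) 25.6
scene bar ((-0.217479094270427, -0.3221485991396875), 0.5642596070540233) 23.4
246 [(105, 89, 72), (106, 92, 73), (104, 89, 71), (104, 90, 71), (101, 86, 69), (91, 76, 59), (79, 62, 40), (77, 57, 34), (75, 56, 33), (69, 48, 30), (59, 44, 26), (75, 66, 49), (99, 91, 72), (90, 84, 65), (68, 62, 50), (65, 59, 46), (76, 68, 56), (90, 78, 60), (86, 67, 47), (78, 56, 34), (76, 55, 33), (69, 49, 30), (63, 49, 32), (92, 76, 60), (103, 89, 71), (98, 83, 64), (101, 85, 69), (101, 86, 70), (102, 88, 70), (100, 85, 69)]
248 [(104, 90, 72), (103, 89, 70), (103, 89, 71), (101, 86, 69), (95, 80, 60), (78, 60, 40), (77, 57, 34), (72, 50, 30), (60, 43, 27), (54, 43, 29), (74, 61, 47), (97, 87, 70), (
[... 412 characters left out ...]
1), (102, 92, 74), (94, 87, 71), (71, 65, 51), (60, 55, 44), (60, 57, 44), (60, 56, 43), (61, 54, 44), (58, 49, 31), (73, 52, 33), (74, 54, 31), (70, 51, 29), (64, 50, 35), (83, 69, 52), (101, 83, 68), (100, 85, 67), (100, 86, 68), (98, 84, 66), (99, 86, 67), (97, 83, 65)]
252 [(102, 89, 71), (98, 83, 68), (91, 76, 59), (85, 65, 45), (76, 52, 32), (75, 53, 33), (65, 47, 33), (55, 39, 25), (61, 42, 26), (72, 48, 33), (92, 79, 59), (100, 90, 73), (84, 78, 63), (62, 58, 46), (65, 62, 50), (63, 58, 48), (62, 54, 41), (58, 44, 30), (60, 43, 31), (71, 51, 32), (77, 55, 31), (80, 58, 37), (63, 48, 31), (82, 67, 51), (93, 78, 61), (93, 78, 62), (93, 79, 63), (97, 85, 66), (97, 82, 66), (98, 85, 67)]
```

```bash
python3 -c "
from plant import job
print(job.close_job())"
```

```text
the job is handed in; nothing more can be done
None
```

I handed the job in at about 19 s: the card is fully home and centred in the groove, and the arm holds the clip squeezed open, jaws about 20 mm over the card's +y edge. I checked that the jaws clear the card and that it hadn't shifted from top-camera pixel values rather than by eye, because my 10 picture views were used up.

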